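# Clamp a hardwood blank in a cam-lock fixture

### The job

Lay the loose hardwood blank flat in the middle of the clamping fixture's bed, lengthwise between the fence and the open jaw, then lock it by pushing the red lever handle through its quarter turn until it rests fully home against its rubber-tipped stop screw. The stop screw is set differently each time, so feel for it and do not force the lever. Leave the other things on the bench where they are.

Things in the scene. Friction and masses are not known exactly. Their poses are not given: they have to be found in the camera images.
- fixture: Aluminium cam-clamp fixture fixed to the bench, base 90 x 265 x 12 mm; origin at bench height under the bed. The bed (plate top, 12 mm up) runs along y, middle line x = 0, long sides open. A steel fence (64 mm wide, top 40 mm above the bench) has its face at y = +55 mm; the open jaw's face is 102 to 104 mm from it.
- bed_center (a point): Point on the bed surface, 12 mm above the bench, half-way between fence and open jaw: a blank laid centred above it, long axis along the fixture's y, clears both by about 6 mm. Same axes as the fixture.
- blank_center (a point): Centre (half-way up) of the loose hardwood blank, a planed pale block 45 x 90 x 32 mm, about 0.09 kg; x is across its 45 mm width (grasp here), y along its 90 mm length, z up. It starts on the bench.
- blank: The same blank; origin at the centre of its underside.
- cam_lever (a joint): Lever angle about its vertical pivot, rad. 0: open, handle along the fixture's -y. Grows anticlockwise from above, towards the fixture's +x; the stop screw halts it somewhere from 1.26 to 1.74. Stays where it is left. Friction and clamping load take 4 to 8 N, unsteadily, at the grip; at the stop the force rises 8 to 15 N per mm. Over 40 N from the robot is forcing it.
- lever_pivot (a point): Point on the lever's pivot axis, 56 mm above the bench at the height of the handle bar's centre line. Same axes as the fixture.
- handle_grip (a point): Point on the centre line of the red handle grip (18 mm diameter), 100 mm from the pivot axis, 56 mm above the bench; the grip runs from 59 to 133 mm from the axis, nearer the pivot the lever is a 12 x 12 mm steel bar. Free space beneath the grip, and 25 mm or more on both sides. The lever points along this point's own -y.
- stop_block: Yellow steel stop block, 28 x 24 mm, 58 mm tall, sitting with 1 mm play in a pocket on the fixture's +x side beside the jaw, top 70 mm above the bench; origin under its foot. Leave it there. Its rubber-tipped stop screw points along the fixture's -y and meets the steel bar 52 mm from the pivot; how far it is screwed out is not known beforehand.
- jaw_pad: Rubber-faced jaw pad, 40 x 9 x 24 mm, sprung; the cam drives it along the fixture's +y against the end of the blank and pushes the blank to the fence.
- pencil: Bystander: flat red carpenter's pencil, 14 x 160 x 9 mm, on the bench; origin at the centre of its underside.
- collet_nut: Bystander: steel collet nut, 43 x 46 x 20 mm; origin at the centre of its underside.
- cutter: Bystander: steel router cutter lying on the bench, 18 x 85 x 18 mm; origin at the centre of its underside.

How it is judged:
By the outcome, as a careful person would: the job done as asked, in the order asked, and still so for the second after the job is handed in, with the robot touching nothing.
It also fails if it takes over 64 s, if anything falls off the work surface, if the arm or the gripper's body presses on something with over 40 N, if the wrist force passes 120 N, or if a joint passes its speed limit or range.

### The arm

A 6-joint arm with a two-finger parallel gripper is mounted at the origin on a cart in front of the work surface, level with it; the furniture and walls round the work are solid. World frame = base frame: x ahead of the robot, y to its left, z up, the work surface at z = 0. Lengths are in mm, angles in degrees, forces in N, time in s.
With the tool pointing down it reaches from about 350 to 875 mm from the base axis. Payload 15.5 kg.
Tool frame: the origin (TCP) lies between the finger pads; the fingertips stand 19 mm ahead of it and the grasp point (between the pads) is the TCP; x points along the fingers, y is the direction in which the jaws open and shut, and the axes are right-handed (so a half turn about x gives the same grasp; the last joint's range is limited). The gripper opens to 85 mm and grips with 20 to 120 N. Pads are 22 mm wide; open, the fingers measure 114 mm over their backs; the gripper's body (76 mm by 85 mm) begins 54 mm behind the grasp point. The pads swing forward as they close: fully open they stand 13 mm farther back than shut.
Start: joints at [61.679, 28.281, 77.091, -0, 74.628, -5.472], TCP at [242.691, 575.958, 250.277] pointing down, gripper open.
Joint ranges: [-166.48, 166.48], [-47.26, 123.95], [12.59, 153.08], [-70.14, 250.14], [6.76, 159.57], [-176.63, 176.63]. Speed limits (degrees/s): [108.29, 108.29, 147.25, 172.46, 172.46, 172.46].

### API

Orientations are given as a 3x3 rotation matrix whose columns are the frame's x, y, z axes.
In Python, from rig import bot gives the robot as it stands.
- The arm moves only by the tool jog_arm, never from a script. Its argument "rows" is a list that holds one entry, the list of rows, each a list of 7 numbers: the turn, a rotation vector about the world's x, y, z each as a share of pi/2 rad, from -1 to 1, then the shift along the world's x, y, z each as a share of 40 cm, from -1 to 1, then the opening, from 0 (shut) to 1 (fully open). In form: [[[ax, ay, az, x, y, z, fingers], ...]]. A call has 1 to 12 rows; each row is the pose to reach, as a shift and turn from the pose commanded when the call began; what a row does not reach only later rows make up. A row lasts 1/10 s, in which the tool goes at most 50 mm and 8.59 degrees, less where a joint would pass 70% of its speed; a pose out of reach is approached as far as the arm can. A call with a number of a shift or a turn outside -1 to 1 is refused whole. A call with a gripper value outside its range is refused whole. The fingers move at their own pace and stop on an object; the grip force is fixed at half the most. Time passes only in rows, so rows that repeat a pose let the fingers close. It gives the time, the measured TCP pose, the force and the opening at its end, in the units of the state.
- bot.sense(): the state, without advancing time (a new reading comes with each control period).
- bot.grab_frame(name): name is "scene" or "top" or "wrist"; returns a dict with "img" (480x640x3 uint8, red, green, blue), "vertical_fov" (degrees; the focal length in pixels is half the picture's height over the tangent of half this angle, whatever the lens; pixels are square), "cx", "cy" (the principal point, pixels), "R" (3x3) and "t" (3): a world point X has camera coordinates R X + t; the wrist camera has in their place "mount" (4x4, takes a point from camera to tool coordinates, whose origin is the TCP and whose axes are the tool frame's). Camera axes: x right, y down, z forward; pixel columns grow to the right and rows downward; lengths in mm; the calibration is good to about 2 mm. A picture is of the moment at which its call begins: read the wrist's pose just before it. There is no depth.
- bot.job_done(): hands the job in, once; it reports no verdict.
The state is a dict: "clock": time; "joints": joint angles; "qvel": joint speeds; "joint_torque": joint torques, N m; "tool_pos": TCP position; "tcp_rot": TCP orientation; "contact_force": force on the tool from outside, world axes, zero at the start; "ft_torque": the same for the moment, N m; "finger_gap": finger opening in mm.
Only numpy, scipy, OpenCV 4.12 (cv2) and the standard library are available. Lean on these libraries where they do the work, as an engineer would, in place of code of your own. Each camera call takes 0.05 s, during which the arm holds its last target. There are 200 camera calls.

## Working session

There is one attempt and no reset: what is moved stays moved. The work goes in short steps, Python scripts to look and compute and a tool call to move; the robot and the scene stay as the last step left them, time stands still between calls to the robot, and variables do not carry over. Pictures are saved under pics/ and viewed, about 8 in all and at most 12, crops included, and the job is handed in when it is done.

Besides the shell and the picture viewer there is one more tool, called after "Request:" as name(argument=value, ...) on one line, values as JSON. jog_arm: Moves the arm, as the interface text tells. Shift numbers are shares of 40 cm and turn numbers shares of pi/2 rad, none past 1 either way. Its arguments: {"type":"object","properties":{"rows":{"type":"array"}},"required":["rows"]}

```bash
mkdir -p pics; ls; python3 - <<'E'
from rig import bot
import cv2,numpy as np
s=bot.sense(); print(s)
for n in ("scene","top"):
    f=bot.grab_frame(n); cv2.imwrite(f"pics/{n}0.png",f["img"][:,:,::-1]); print(n,{k:v for k,v in f.items() if k!="img"})
E
```

```text
pics
{'clock': 0.0, 'joints': array([ 6.16783586e+01,  2.83167292e+01,  7.71283145e+01, -4.55162643e-04,
        7.46294547e+01, -5.46926526e+00]), 'qvel': array([ 0.0209918 ,  0.03557852, -0.01124151,  0.08464449,  0.01621112,
        0.04900606]), 'joint_torque': array([ 6.44998931e-03, -8.82174325e+01, -3.83869314e+01,  2.83076160e-04,
        9.83313541e-03, -6.07574680e-05]), 'tool_pos': array([242.52998239, 575.64154362, 249.67322892]), 'tcp_rot': array([[-6.10118994e-04,  3.88355793e-01,  9.21509309e-01],
       [-1.14823522e-03,  9.21508601e-01, -3.88356255e-01],
       [-9.99999155e-01, -1.29505297e-03, -1.16306102e-04]]), 'contact_force': array([-0.22098941, -0.08225216, -0.15798747]), 'ft_torque': array([ 0.0060976 ,  0.01585394, -0.01975384]), 'finger_gap': 85.43713653139041}
scene {'vertical_fov': 55.28533307306483, 'cx': 326.8991535201311, 'cy': 237.9323752903938, 'R': array([[ 0.91010303, -0.41432361, -0.00695784],
       [-0.25591826, -0.5487854 , -0.79582689],
       [ 0.32591151,  0.7260651 , -0.60548423]]), 't': array([-511.17993048,  132.79880096,  810.35832398])}
top {'vertical_fov': 44.10213495308636, 'cx': 316.28689701048677, 'cy': 243.474203309339, 'R': array([[-0.01913909, -0.99960777, -0.02044484],
       [-0.99677784,  0.02067007, -0.07750286],
       [ 0.07789505,  0.01889563, -0.99678248]]), 't': array([ -94.61309245,  536.28555087, 1017.72155286])}
```

View pics/scene0.png

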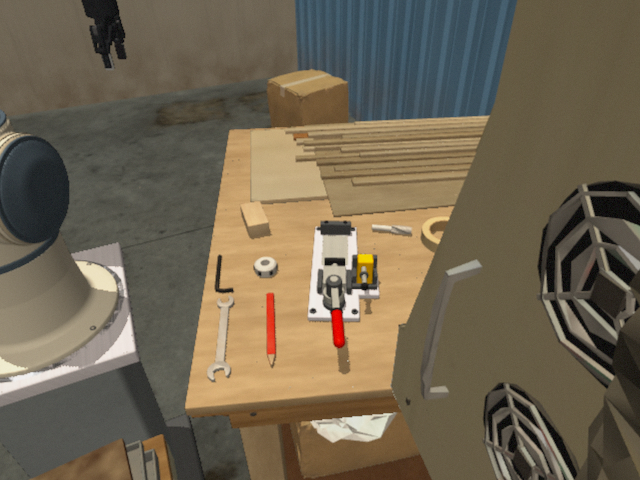

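View pics/top0.png

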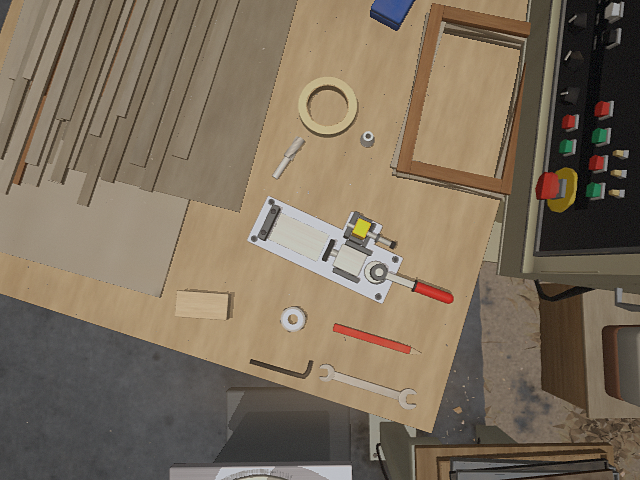

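The scene view shows the blank at about (256,218), the fence at (336,228), the handle at (338,328) and the stop block at (366,266). In the top view the blank is at (203,305), the fence at (268,222), the pivot at (377,271), the grip at (433,291) and the yellow block at (361,229). Next I'll measure these from both views.

```bash
cat > h.py <<'E'
import numpy as np,cv2
from rig import bot
def K(f):
    F=240/np.tan(np.radians(f["vertical_fov"]/2)); return F,f["cx"],f["cy"]
def pose(f,s=None):
    if "R" in f: return np.array(f["R"]),np.array(f["t"])
    T=np.eye(4);T[:3,:3]=s["tcp_rot"];T[:3,3]=s["tool_pos"]
    M=np.linalg.inv(T@np.array(f["mount"])); return M[:3,:3],M[:3,3]
def ray(f,P,uv):
    F,cx,cy=K(f);R,t=P; d=R.T@np.array([(uv[0]-cx)/F,(uv[1]-cy)/F,1.]); return -R.T@t,d/np.linalg.norm(d)
def onz(f,P,uv,z):
    o,d=ray(f,P,uv); return o+d*(z-o[2])/d[2]
def tri(r1,r2):
    A=sum(np.eye(3)-np.outer(d,d) for o,d in(r1,r2)); b=sum((np.eye(3)-np.outer(d,d))@o for o,d in(r1,r2))
    X=np.linalg.solve(A,b); return X,[np.linalg.norm(np.cross(X-o,d)) for o,d in(r1,r2)]
def proj(f,P,X):
    F,cx,cy=K(f);c=P[0]@np.asarray(X,float)+P[1];return np.array([F*c[0]/c[2]+cx,F*c[1]/c[2]+cy])
def blobs(mask,amin=60):
    mask=cv2.morphologyEx(mask.astype(np.uint8)*255,cv2.MORPH_OPEN,np.ones((2,2)))
    cs,_=cv2.findContours(mask,cv2.RETR_EXTERNAL,cv2.CHAIN_APPROX_NONE)
    return [(cv2.contourArea(c),cv2.minAreaRect(c),cv2.boxPoints(cv2.minAreaRect(c)),c) for c in cs if cv2.contourArea(c)>amin]
def hsv(f): return cv2.cvtColor(f["img"],cv2.COLOR_RGB2HSV).astype(int)
E
python3 - <<'E'
from h import *
np.set_printoptions(precision=1,suppress=True)
fr={}
for n in("scene","top"):
    f=bot.grab_frame(n);h=hsv(f);fr[n]=f
    H,S,V=h[...,0],h[...,1],h[...,2]
    for nm,m in (("red",((H<6)|(H>174))&(S>170)&(V>100)),("yel",(H>20)&(H<32)&(S>180)&(V>120)),("white",(S<25)&(V>190))):
        for a,r,b,c in blobs(m):
            x,y=r[0]
            if 180<x<480 and 190<y<400: print(n,nm,a,np.array(r[0]),np.array(r[1]),b.tolist())
f=fr["top"]
cr=cv2.resize(f["img"][190:320,160:460],None,fx=2.6,fy=2.6,interpolation=cv2.INTER_CUBIC); cv2.imwrite("pics/topc.png",cr[:,:,::-1])
f=fr["scene"]
cr=cv2.resize(f["img"][190:360,230:400],None,fx=3.5,fy=3.5,interpolation=cv2.INTER_CUBIC); cv2.imwrite("pics/scec.png",cr[:,:,::-1])
E
```

```text
scene red 352.5 [338.7 329.1] [38.3 11.1] [[331.7234802246094, 310.4059143066406], [342.8117370605469, 309.5529479980469], [345.7470397949219, 347.7117614746094], [334.6587829589844, 348.5647277832031]]
scene red 373.5 [271.5 324.5] [59.  7.] [[268.0, 295.0], [275.0, 295.0], [275.0, 354.0], [268.0, 354.0]]
scene yel 274.0 [366.  269.5] [29. 16.] [[358.0, 255.0], [374.0, 255.0], [374.0, 284.0], [358.0, 284.0]]
scene white 290.0 [354.3 304.3] [18.7 29.5] [[343.15386962890625, 317.7692565917969], [346.8154296875, 288.4769592285156], [365.4000244140625, 290.8000183105469], [361.73846435546875, 320.0923156738281]]
scene white 185.0 [352.6 251.1] [ 9.1 36.5] [[346.7867736816406, 268.9847717285156], [349.3908386230469, 232.5279083251953], [358.4872741699219, 233.17764282226562], [355.8832092285156, 269.634521484375]]
scene white 660.0 [320. 275.] [86. 20.] [[310.0, 232.0], [330.0, 232.0], [330.0, 318.0], [310.0, 318.0]]
top red 387.5 [365.3 337.2] [65.2  7.6] [[332.99859619140625, 331.27734375], [335.21875, 324.01129150390625], [397.5899658203125, 343.06915283203125], [395.36981201171875, 3
[... 449 characters left out ...]
.] [19.8 19.8] [[279.0, 320.0], [293.0, 306.0], [307.0, 320.0], [293.0, 334.0]]
top white 547.0 [350.4 260.7] [25.8 22.9] [[333.9178161621094, 265.78082275390625], [343.4041442871094, 244.91094970703125], [366.9109802246094, 255.59588623046875], [357.4246520996094, 276.46575927734375]]
top white 4236.5 [330.4 249.9] [140.6  54.1] [[255.2509765625, 244.6012725830078], [278.15386962890625, 195.63648986816406], [405.54168701171875, 255.2211151123047], [382.6387939453125, 304.1859130859375]]
top white 228.5 [261.4 220.4] [ 7.1 48.8] [[247.7097625732422, 240.90943908691406], [268.67095947265625, 196.8909454345703], [275.07574462890625, 199.9408416748047], [254.11456298828125, 243.95933532714844]]
```

View pics/topc.png

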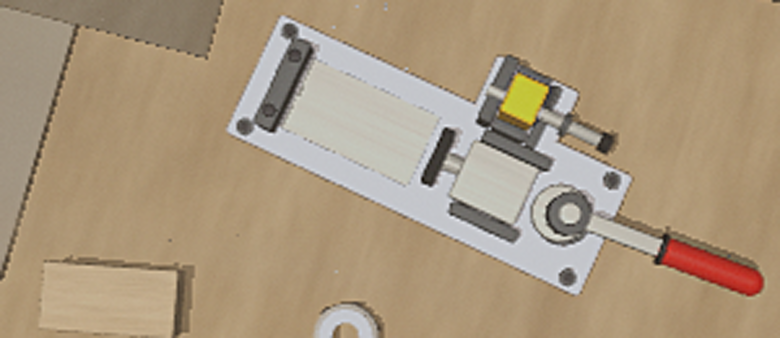

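View pics/scec.png

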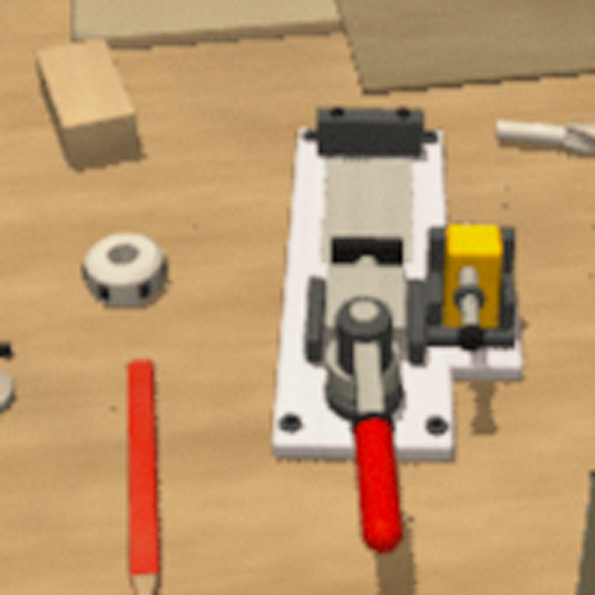

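The crops show plate corners at crop pixels (285,15), (228,130), (580,295) and (632,178) in the top view, and the blank's top face at about (40–182, 262–336). The screw tip is near (608,140), and nothing stands around the blank. Triangulating these points now.

```bash
python3 - <<'E'
from h import *
np.set_printoptions(precision=1,suppress=True)
s=bot.grab_frame("scene");t=bot.grab_frame("top")
T=lambda p:(160+p[0]/2.6,190+p[1]/2.6); S=lambda p:(230+p[0]/3.5,190+p[1]/3.5)
for n,a,b in [("bl+y+x",(45,262),(107,42)),("bl+y-x",(38,330),(37,50)),("bl-y+x",(180,265),(135,115)),("bl-y-x",(175,336),(70,128)),
 ("pl++",(285,15),(442,130)),("pl-+",(228,130),(298,128)),("pl--",(580,295),(275,450)),("pl+-",(632,178),(452,450)),
 ("knob",(570,208),(363,303)),("fence top +x",(312,42),(424,110)),("fence top -x",(270,130),(317,110)),("fence face +x top",(313,45),(424,123)),("fence face -x",(275,130),(319,125)),("yel",(526,98),(473,232)),("screwtip",(607,140),(470,338))]:
    print(n,*tri(ray(t,pose(t),T(a)),ray(s,pose(s),S(b))))
print("grip",tri(ray(t,pose(t),(434.9,293.9)),ray(s,pose(s),(338.7,329.1))))
w=bot.grab_frame("wrist");print({k:v for k,v in w.items() if k!="img"})
print("grip z56",onz(t,pose(t),(434.9,293.9),56),"ends",onz(t,pose(t),(416.7,287.2),56),onz(t,pose(t),(453.1,300.6),56))
P=[onz(t,pose(t),T(p),12) for p in((285,15),(228,130),(580,295),(632,178))];print(np.array(P))
P=[onz(t,pose(t),T(p),32) for p in((45,262),(38,330),(180,265),(175,336))];print(np.array(P))
E
```

```text
bl+y+x [457.4 136.9  28. ] [np.float64(1.0441004611344527), np.float64(1.0441004611344626)]
bl+y-x [412.3 140.7  32.1] [np.float64(0.8365881873121541), np.float64(0.8365881873120481)]
bl-y+x [450.2  47.4  29.8] [np.float64(2.5813919103523655), np.float64(2.581391910352333)]
bl-y-x [406.7  49.7  31.7] [np.float64(0.7987778923079979), np.float64(0.7987778923079721)]
pl++ [621.1 -23.6  12.7] [np.float64(0.48217933773824706), np.float64(0.4821793377381967)]
pl-+ [542.5  16.5  12. ] [np.float64(1.1147741459203668), np.float64(1.11477414592053)]
pl-- [ 427.2 -220.1    7.7] [np.float64(0.14086771787040545), np.float64(0.14086771787043034)]
pl+- [ 505.3 -257.3    8.7] [np.float64(0.20180673383862402), np.float64(0.20180673383875683)]
knob [ 482.1 -208.6   74.1] [np.float64(2.032165137653126), np.float64(2.0321651376531493)]
fence top +x [597.  -44.7  48.4] [np.float64(0.4701943778361343), np.float64(0.47019437783616874)]
fence top -x [540.1 -16.4  47.3] [np.float64(0.1334983268016964), np.float64(0.1334983268016593)]
fence face +x top [596.8 -44.8  39.1] [np.float64(0.021788336113445647), np
[... 250 characters left out ...]
56.3] [np.float64(1.7200939068669028), np.float64(1.720093906866811)]
grip (array([ 443.4, -302.6,   57.9]), [np.float64(0.6651975564778354), np.float64(0.665197556477893)])
{'vertical_fov': 60.45667748419063, 'cx': 316.9124996087097, 'cy': 236.70049247857966, 'mount': array([[  -0. ,   -0.3,    1. , -123.2],
       [   1. ,   -0. ,    0. ,   -0.3],
       [  -0. ,    1. ,    0.3,  -79.6],
       [   0. ,    0. ,    0. ,    1. ]])}
grip z56 [ 442.8 -302.7   56. ] ends [ 454.6 -272.7   56. ] [ 431.1 -332.6   56. ]
[[ 621.7  -23.8   12. ]
 [ 543.6   16.1   12. ]
 [ 427.4 -219.8   12. ]
 [ 505.4 -257.    12. ]]
[[456.4 136.2  32. ]
 [411.5 140.9  32. ]
 [452.7  46.2  32. ]
 [405.9  49.9  32. ]]
```

Request:
jog_arm(rows=[[[0,0,-0.2,0.12,-0.25,0,1],[0,0,-0.4,0.24,-0.5,-0.05,1],[0,0,-0.6,0.36,-0.75,-0.1,1],[0,0,-0.785,0.472,-1.0,-0.15,1],[0,0,-0.785,0.472,-1.0,-0.2,1],[0,0,-0.785,0.472,-1.0,-0.2,1],[0,0,-0.785,0.472,-1.0,-0.2,1],[0,0,-0.785,0.472,-1.0,-0.2,1],[0,0,-0.785,0.472,-1.0,-0.2,1],[0,0,-0.785,0.472,-1.0,-0.2,1],[0,0,-0.785,0.472,-1.0,-0.2,1]]])

```text
clock: 1.45
tool_pos: [431.8, 175.0, 170.1]
tcp_rot: [[-0.0, 0.998, -0.064], [-0.0, -0.064, -0.998], [-1.0, -0.0, 0.0]]
contact_force: [-0.6, 1.3, 1.6]
finger_gap: 85.5
```

Request:
jog_arm(rows=[[[0,0,0,0,-0.1,0,1],[0,0,0,0,-0.207,0,1],[0,0,0,0,-0.207,0,1],[0,0,0,0,-0.207,0,1]]])

```text
clock: 1.85
tool_pos: [431.5, 93.6, 170.6]
tcp_rot: [[0.001, 0.998, -0.061], [0.0, -0.061, -0.998], [-1.0, 0.001, -0.0]]
contact_force: [-0.1, 0.6, -1.3]
finger_gap: 85.3
```

```bash
python3 - <<'E'
from h import *
np.set_printoptions(precision=2,suppress=True)
s=bot.sense();f=bot.grab_frame("wrist");P=pose(f,s)
print(s["clock"],s["tool_pos"],np.degrees(np.arctan2(s["tcp_rot"][1,1],s["tcp_rot"][0,1])),s["joints"],s["contact_force"])
cv2.imwrite("pics/w1.png",f["img"][:,:,::-1])
for X in [(457,137,32),(412,140.7,32),(451,47,32),(406,50,32)]: print(proj(f,P,X))
sc=bot.grab_frame("scene");t=bot.grab_frame("top")
print("machine",tri(ray(t,pose(t),(498,272)),ray(sc,pose(sc),(395,385))))
for z in(0,50,300,500):print(z,onz(t,pose(t),(498,272),z),onz(t,pose(t),(392,178),z))
E
```

```text
1.85 [431.45  93.65 170.65] -3.5088948764439927 [  4.48  20.27 107.7    0.02  51.99   7.97] [-0.14  0.64 -1.26]
[354.49 160.65]
[282.85 159.14]
[350.18 291.05]
[285.52 290.73]
machine (array([ 477.97, -413.86,   39.8 ]), [np.float64(0.3222750003885157), np.float64(0.32227500038842416)])
0 [ 478.64 -425.04    0.  ] [ 650.92 -243.11    0.  ]
50 [ 477.44 -410.8    50.  ] [ 641.55 -237.5    50.  ]
300 [ 471.47 -339.61  300.  ] [ 594.72 -209.46  300.  ]
500 [ 466.7  -282.66  500.  ] [ 557.26 -187.03  500.  ]
```

View pics/w1.png

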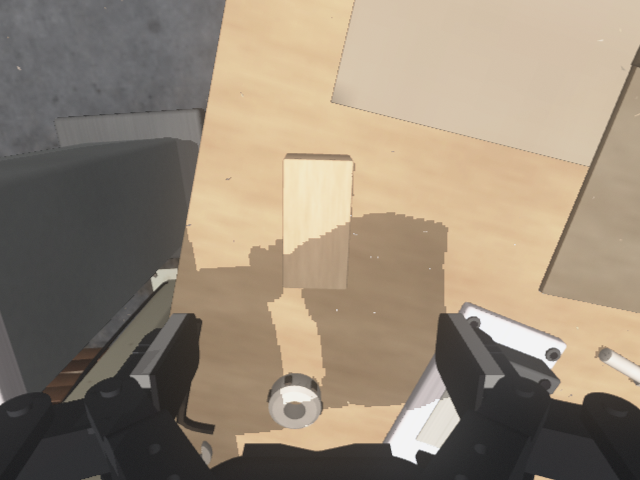

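The wrist view shows the blank's top face at (285–352, 159–289), within 2 px of the prediction and with clear bench round it. Descend and grip.

Request:
jog_arm(rows=[[[0,0,0,0,0,-0.1,1],[0,0,0,0,0,-0.2,1],[0,0,0,0,0,-0.3,1],[0,0,0,0,0,-0.34,1],[0,0,0,0,0,-0.364,1],[0,0,0,0,0,-0.364,1],[0,0,0,0,0,-0.364,0],[0,0,0,0,0,-0.364,0],[0,0,0,0,0,-0.364,0],[0,0,0,0,0,-0.364,0],[0,0,0,0,0,-0.364,0],[0,0,0,0,0,-0.364,0]]])

```text
clock: 3.2
tool_pos: [432.1, 93.3, 25.8]
tcp_rot: [[0.002, 0.998, -0.061], [0.0, -0.061, -0.998], [-1.0, 0.002, -0.0]]
contact_force: [-1.1, 1.8, 16.6]
finger_gap: 43.9
```

Request:
jog_arm(rows=[[[0,0,0,0,0,0.05,0],[0,0,0,0,0,0.15,0],[0,0,0,0,0,0.26,0],[0,0,-0.08,0.09,-0.14,0.26,0],[0,0,-0.16,0.18,-0.28,0.26,0],[0,0,-0.254,0.285,-0.428,0.26,0],[0,0,-0.254,0.285,-0.428,0.26,0],[0,0,-0.254,0.285,-0.428,0.26,0],[0,0,-0.254,0.285,-0.428,0.26,0],[0,0,-0.254,0.285,-0.428,0.26,0]]])

```text
clock: 4.2
tool_pos: [544.6, -77.4, 128.8]
tcp_rot: [[-0.001, 0.896, -0.444], [0.0, -0.444, -0.896], [-1.0, -0.001, 0.0]]
contact_force: [-0.1, 1.0, -1.6]
finger_gap: 43.7
```

```bash
python3 - <<'E'
from h import *
np.set_printoptions(precision=2,suppress=True)
s=bot.sense();f=bot.grab_frame("wrist");P=pose(f,s)
print(s["clock"],s["tool_pos"],np.degrees(np.arctan2(s["tcp_rot"][1,1],s["tcp_rot"][0,1])),s["contact_force"],s["finger_gap"])
cv2.imwrite("pics/w2.png",f["img"][:,:,::-1])
B=np.array([545.9,-77.9,0]);ex=np.array([.896,-.444,0]);ey=np.array([.444,.896,0])
for a,b,z in [(-32,51.5,40),(32,51.5,40),(-32,51.5,12),(32,51.5,12),(-20,-51.5,40),(20,-51.5,40),(-45,84,12),(45,84,12)]: print((a,b,z),proj(f,P,B+a*ex+b*ey+np.array([0,0,z])))
E
```

```text
4.2 [544.56 -77.37 128.76] -26.350875774859038 [-0.09  1.01 -1.55] 43.66279740137476
(-32, 51.5, 40) [258.88 159.2 ]
(32, 51.5, 40) [384.42 159.26]
(-32, 51.5, 12) [265.5  152.97]
(32, 51.5, 12) [376.9  153.02]
(-20, -51.5, 40) [286.88 336.44]
(20, -51.5, 40) [355.07 336.52]
(-45, 84, 12) [239.65  93.09]
(45, 84, 12) [403.19  93.12]
```

View pics/w2.png

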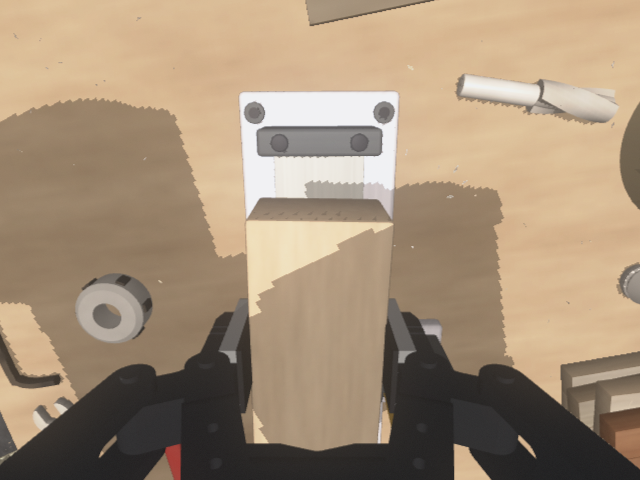

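Fence top is at x 257–382 with its near edge at row 156, about 2 px left and 3 px up of the prediction. The held blank's end edges are at rows 221 (top) and 199 (bottom), centred at x≈320 and parallel to the fence. Converting this into a correction.

```bash
python3 - <<'E'
from h import *
np.set_printoptions(precision=2,suppress=True)
s=bot.sense();f=bot.grab_frame("wrist");P=pose(f,s);p=s["tool_pos"]
B=p*[1,1,0];ex=np.array([.896,-.444,0]);ey=np.array([.444,.896,0])
L=lambda uv,z:(lambda v:np.array([v@ex,v@ey]))(onz(f,P,uv,z)-B)
for n,uv,z in [("top end L",(247,222),135),("top end R",(393,221),135),("bot end L",(247,221-2),135),("bot end mid",(320,199),103),("fence L",(257,156),40),("fence R",(382,156),40),("plate L",(240,93),12),("plate R",(399,93),12)]: print(n,L(uv,z))
E
```

```text
top end L [-21.47  45.27]
top end R [21.6  45.64]
bot end L [-21.43  46.19]
bot end mid [ 0.25 45.05]
fence L [-31.49  53.21]
fence R [32.1  53.28]
plate L [-43.42  84.14]
plate R [44.09 84.21]
```

Request:
jog_arm(rows=[[[0,0,0,0.002,0.003,-0.05,0],[0,0,0,0.002,0.003,-0.13,0],[0,0,0,0.002,0.003,-0.19,0],[0,0,0,0.002,0.003,-0.21,0],[0,0,0,0.002,0.003,-0.22,0],[0,0,0,0.002,0.003,-0.225,0],[0,0,0,0.002,0.003,-0.227,0],[0,0,0,0.002,0.003,-0.227,0]]])

```text
clock: 5.1
tool_pos: [546.7, -76.9, 38.6]
tcp_rot: [[0.001, 0.896, -0.444], [-0.0, -0.444, -0.896], [-1.0, 0.001, -0.0]]
contact_force: [-1.3, -0.4, -1.2]
finger_gap: 43.7
```

Request:
jog_arm(rows=[[[0,0,0,-0.002,0.001,-0.0015,0],[0,0,0,-0.002,0.001,-0.003,0],[0,0,0,-0.002,0.001,-0.003,0]]])

```text
clock: 5.4
tool_pos: [545.9, -76.5, 37.8]
tcp_rot: [[0.001, 0.896, -0.444], [-0.0, -0.444, -0.896], [-1.0, 0.001, -0.0]]
contact_force: [-3.4, 1.5, 16.8]
finger_gap: 43.8
```

Contact with the bed at 17 N. Release, then raise for a look.

Request:
jog_arm(rows=[[[0,0,0,0,0,0.001,1],[0,0,0,0,0,0.001,1],[0,0,0,0,0,0.001,1],[0,0,0,0,0,0.001,1],[0,0,0,0,0,0.001,1],[0,0,0,0,0,0.1,1],[0,0,0,0,0,0.2,1],[0,0,0,0,0,0.3,1],[0,0,0,0,0,0.35,1],[0,0,0,0,0,0.35,1],[0,0,0,0,0,0.35,1]]])

```text
clock: 6.5
tool_pos: [545.4, -76.4, 176.7]
tcp_rot: [[0.0, 0.896, -0.444], [-0.0, -0.444, -0.896], [-1.0, 0.0, -0.0]]
contact_force: [-0.3, -0.2, -0.2]
finger_gap: 85.6
```

```bash
python3 - <<'E'
from h import *
np.set_printoptions(precision=2,suppress=True)
s=bot.sense();f=bot.grab_frame("wrist");print(s["clock"],s["tool_pos"],s["joints"],s["contact_force"])
cv2.imwrite("pics/w3.png",f["img"][:,:,::-1])
E
```

```text
6.5 [545.41 -76.42 176.66] [-14.19  27.25  92.72   0.    60.    12.17] [-0.28 -0.19 -0.23]
```

View pics/w3.png

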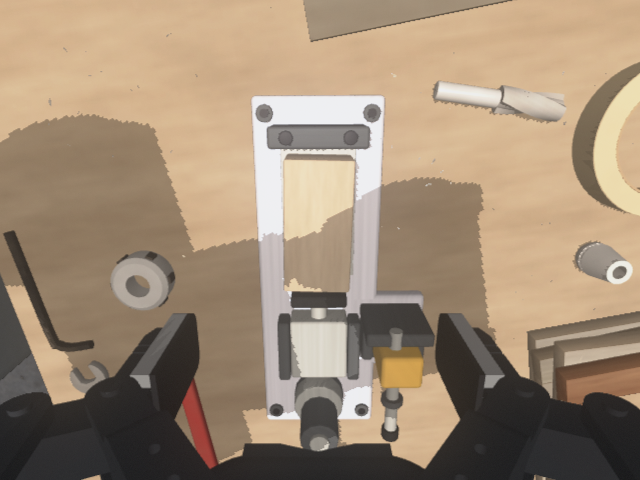

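The blank lies flat and centred at (284–355, 155–291), between the fence at row 149 and the jaw at row 293. Shut the fingers and go beside the grip.

Request:
jog_arm(rows=[[[0,0,0.02,-0.07,-0.107,0,0],[0,0,0.056,-0.14,-0.214,0,0],[0,0,0.056,-0.21,-0.32,0,0],[0,0,0.056,-0.28,-0.427,0,0],[0,0,0.056,-0.342,-0.534,0,0],[0,0,0.056,-0.342,-0.534,0,0],[0,0,0.056,-0.342,-0.534,0,0],[0,0,0.056,-0.342,-0.534,0,0],[0,0,0.056,-0.342,-0.534,0,0],[0,0,0.056,-0.342,-0.534,0,0]]])

```text
clock: 7.55
tool_pos: [409.2, -289.0, 176.5]
tcp_rot: [[-0.0, 0.932, -0.362], [0.0, -0.362, -0.932], [-1.0, -0.0, -0.0]]
contact_force: [0.3, 0.1, 0.2]
finger_gap: 0.1
```

```bash
python3 - <<'E'
from h import *
np.set_printoptions(precision=2,suppress=True)
s=bot.sense();f=bot.grab_frame("wrist");P=pose(f,s)
print(s["clock"],s["tool_pos"],s["joints"],s["finger_gap"],s["contact_force"])
cv2.imwrite("pics/w4.png",f["img"][:,:,::-1])
h=hsv(f);H,S,V=h[...,0],h[...,1],h[...,2]
t=bot.grab_frame("top")
for a,r,b,c in blobs(((H<6)|(H>174))&(S>170)&(V>60),150):
    print(a,np.array(r[0]),b.tolist()); print([onz(f,P,(b[i]+b[j])/2,56) for i,j in((0,1),(1,2),(2,3),(3,0))])
    print("tri with top blob",tri(ray(f,P,r[0]),ray(t,pose(t),(434.9,293.9))))
E
```

```text
7.55 [ 409.23 -288.99  176.47] [-42.06  23.84  99.5    0.01  56.7  -20.85] 0.07003979646339385 [0.34 0.12 0.16]
506.5 [379.07 261.95] [[367.50775146484375, 283.9385070800781], [373.2769775390625, 237.78466796875], [390.63079833984375, 239.95388793945312], [384.861572265625, 286.10772705078125]]
[array([ 434.1 , -315.87,   56.  ]), array([ 445.57, -304.59,   56.  ]), array([ 443.88, -321.25,   56.  ]), array([ 432.16, -333.04,   56.  ])]
tri with top blob (array([ 440.97, -291.62,  119.21]), [np.float64(2.5115605062408846), np.float64(2.5115605062410786)])
```

View pics/w4.png

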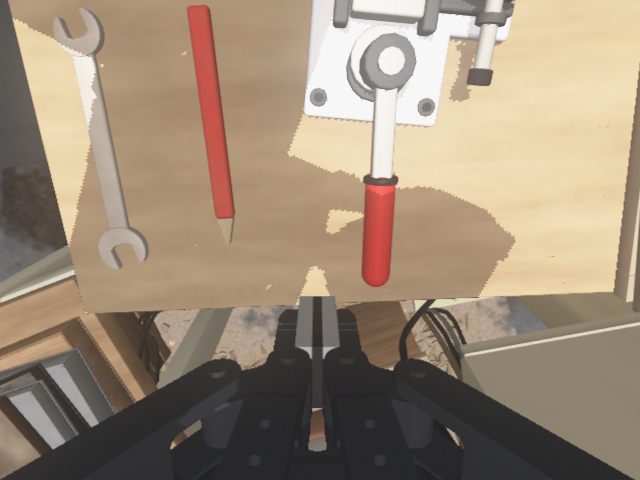

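```bash
python3 - <<'E'
from h import *
np.set_printoptions(precision=2,suppress=True)
s=bot.sense();f=bot.grab_frame("wrist");P=pose(f,s);t=bot.grab_frame("top")
a=onz(f,P,(380,181),56);b=onz(f,P,(375.5,286),56);c=onz(f,P,(377.8,233),56);k=onz(f,P,(391,61),74)
print(a,b,np.linalg.norm(b-a),"axis",np.degrees(np.arctan2(*(b-a)[[1,0]])),"mid",c,"knob",k)
u=(b-a)/np.linalg.norm(b-a);print("pivot",a-u*59,b-u*133)
# height: grip tip in both views (top tip, crop 762,286)
print(tri(ray(f,P,(375.5,284)),ray(t,pose(t),(160+760/2.6,190+285/2.6))))
E
```

```text
[ 455.91 -270.14   56.  ] [ 431.43 -334.     56.  ] 68.38903686251453 axis -110.98096235870584 mid [ 444.3  -300.46   56.  ] knob [ 479.18 -210.08   74.  ]
pivot [ 477.04 -215.05   56.  ] [ 479.05 -209.82   56.  ]
(array([ 432.42, -330.27,   60.98]), [np.float64(0.43492839447351395), np.float64(0.4349283944735443)])
```

The wrist view shows the lever bar from the pivot knob at (388,61) to the grip tip at (376,285). The screw tip is at (481,76) and the shut fingers are left of the grip with clear space. Pivot ≈ (478.6, −211.5), lever at world −111°. Descend.

Request:
jog_arm(rows=[[[0,0,0,0,0,-0.1,0],[0,0,0,0,0,-0.2,0],[0,0,0,0,0,-0.27,0],[0,0,0,0,0,-0.301,0],[0,0,0,0,0,-0.301,0],[0,0,0,0,0,-0.301,0],[0,0,0,0.0117,-0.0045,-0.301,0],[0,0,0,0.021,-0.008,-0.301,0],[0,0,0,0.021,-0.008,-0.301,0]]])

```text
clock: 8.65
tool_pos: [418.2, -293.9, 57.1]
tcp_rot: [[0.002, 0.932, -0.363], [-0.002, -0.363, -0.932], [-1.0, 0.002, 0.001]]
contact_force: [0.3, 0.4, -0.1]
finger_gap: -0.0
```

```bash
cat > plan.py <<'E'
import sys
from h import *
np.set_printoptions(precision=4,suppress=True,linewidth=150)
# plan.py offset dphi n : rows to follow the arc from the present pusher angle, n rows of dphi deg; pusher keeps its radius/offset
PV=np.array([478.6,-211.5])
s=bot.sense();p=s["tool_pos"][:2];R=s["tcp_rot"];yaw=np.degrees(np.arctan2(R[1,1],R[0,1]))
def st(d=float(sys.argv[1])):
    v=p-PV;r=np.linalg.norm(v);al=np.degrees(np.arctan2(v[1],v[0]));return r,al
r,al=st();d=float(sys.argv[1]);L=np.sqrt(r*r-d*d);lev=al+np.degrees(np.arcsin(d/r))
F=s["contact_force"];u=np.radians(lev);tg=np.array([-np.sin(u),np.cos(u)])
print("t",s["clock"],"r",L,"lever world",lev,"phi deg",lev+116.4,"yaw",yaw,"push force",-F[:2]@tg,"radial",F[:2]@[np.cos(u),np.sin(u)],"Fz",F[2])
dp=float(sys.argv[2])
for i in range(1,int(sys.argv[3])+1):
    a=np.radians(lev+dp*i);rr=97
    q=PV+rr*np.array([np.cos(a),np.sin(a)])-d*np.array([-np.sin(a),np.cos(a)])
    print(i,"az %.3f"%((lev+dp*i+90-yaw)/90),"x %.4f y %.4f"%tuple((q-p)/400),"z %.4f"%((56-s["tool_pos"][2])/400))
E
python3 plan.py 23.5 4 12
```

```text
t 8.65 r 99.4527024001872 lever world -112.93378853370143 phi deg 3.4662114662985744 yaw -21.306454862020715 push force -0.14023651145084443 radial -0.44903509024290233 Fz -0.10756933608983249
1 az 0.026 x 0.0167 y -0.0042 z -0.0028
2 az 0.071 x 0.0317 y -0.0131 z -0.0028
3 az 0.115 x 0.0473 y -0.0209 z -0.0028
4 az 0.160 x 0.0634 y -0.0275 z -0.0028
5 az 0.204 x 0.0799 y -0.0331 z -0.0028
6 az 0.249 x 0.0968 y -0.0375 z -0.0028
7 az 0.293 x 0.1139 y -0.0407 z -0.0028
8 az 0.337 x 0.1312 y -0.0426 z -0.0028
9 az 0.382 x 0.1486 y -0.0434 z -0.0028
10 az 0.426 x 0.1660 y -0.0430 z -0.0028
11 az 0.471 x 0.1833 y -0.0413 z -0.0028
12 az 0.515 x 0.2005 y -0.0385 z -0.0028
```

Request:
jog_arm(rows=[[[0,0,0.01,0.008,-0.003,-0.003,0],[0,0,0.026,0.0167,-0.006,-0.003,0],[0,0,0.071,0.0317,-0.0131,-0.003,0],[0,0,0.115,0.0473,-0.0209,-0.003,0],[0,0,0.16,0.0634,-0.0275,-0.003,0],[0,0,0.204,0.0799,-0.0331,-0.003,0],[0,0,0.249,0.0968,-0.0375,-0.003,0],[0,0,0.293,0.1139,-0.0407,-0.003,0],[0,0,0.337,0.1312,-0.0426,-0.003,0],[0,0,0.382,0.1486,-0.0434,-0.003,0]]])

```text
clock: 9.65
tool_pos: [476.5, -311.0, 54.9]
tcp_rot: [[-0.001, 0.973, 0.23], [-0.0, 0.23, -0.973], [-1.0, -0.001, -0.0]]
contact_force: [-5.7, -5.3, -0.9]
finger_gap: -0.0
```

```bash
python3 plan.py 23.5 2.5 10; python3 -c "
from h import *
f=bot.grab_frame('wrist');cv2.imwrite('pics/w5.png',f['img'][:,:,::-1])"
```

```text
t 9.65 r 96.71770831039686 lever world -77.56275229283537 phi deg 38.837247707164636 yaw 13.300047429761573 push force 6.720105562181324 radial 3.982125262270274 Fz -0.9303440777192539
1 az 0.018 x 0.0110 y -0.0007 z 0.0027
2 az 0.046 x 0.0219 y -0.0002 z 0.0027
3 az 0.074 x 0.0328 y 0.0008 z 0.0027
4 az 0.102 x 0.0435 y 0.0022 z 0.0027
5 az 0.129 x 0.0543 y 0.0041 z 0.0027
6 az 0.157 x 0.0649 y 0.0065 z 0.0027
7 az 0.185 x 0.0754 y 0.0093 z 0.0027
8 az 0.213 x 0.0858 y 0.0126 z 0.0027
9 az 0.240 x 0.0960 y 0.0163 z 0.0027
10 az 0.268 x 0.1061 y 0.0205 z 0.0027
```

View pics/w5.png

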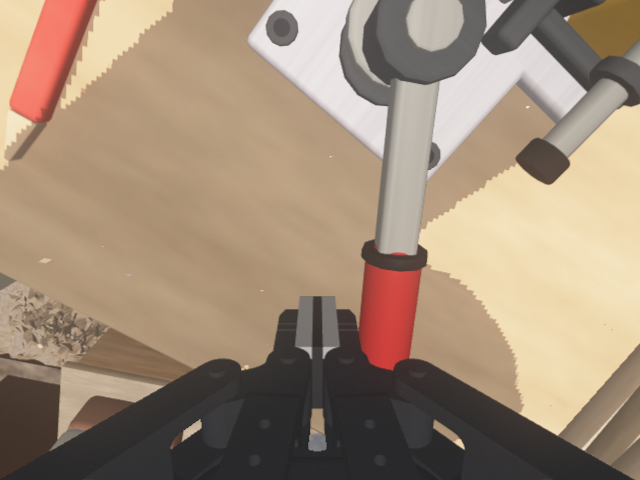

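The finger is against the red grip near (360,330), and the push force of 6.7 N matches the friction given. Continue to about 62°.

Request:
jog_arm(rows=[[[0,0,0.018,0.011,-0.0007,0.002,0],[0,0,0.046,0.0219,-0.0002,0.002,0],[0,0,0.074,0.0328,0.0008,0.002,0],[0,0,0.102,0.0435,0.0022,0.002,0],[0,0,0.129,0.0543,0.0041,0.002,0],[0,0,0.157,0.0649,0.0065,0.002,0],[0,0,0.185,0.0754,0.0093,0.002,0],[0,0,0.213,0.0858,0.0126,0.002,0],[0,0,0.24,0.096,0.0163,0.002,0]]])

```text
clock: 10.6
tool_pos: [514.8, -304.5, 55.7]
tcp_rot: [[-0.001, 0.822, 0.57], [-0.0, 0.57, -0.822], [-1.0, -0.001, -0.0]]
contact_force: [-2.1, -5.6, -2.6]
finger_gap: 0.0
```

```bash
python3 plan.py 23.5 0.6 12
```

```text
t 10.6 r 96.94372066821705 lever world -55.09408210054187 phi deg 61.30591789945814 yaw 34.735572757044224 push force 4.914037436456484 radial 3.4188780579287035 Fz -2.6215227142073405
1 az 0.009 x 0.0025 y 0.0008 z 0.0007
2 az 0.015 x 0.0049 y 0.0018 z 0.0007
3 az 0.022 x 0.0073 y 0.0028 z 0.0007
4 az 0.029 x 0.0097 y 0.0039 z 0.0007
5 az 0.035 x 0.0121 y 0.0049 z 0.0007
6 az 0.042 x 0.0145 y 0.0060 z 0.0007
7 az 0.049 x 0.0169 y 0.0071 z 0.0007
8 az 0.055 x 0.0192 y 0.0083 z 0.0007
9 az 0.062 x 0.0216 y 0.0094 z 0.0007
10 az 0.069 x 0.0239 y 0.0106 z 0.0007
11 az 0.075 x 0.0262 y 0.0118 z 0.0007
12 az 0.082 x 0.0285 y 0.0131 z 0.0007
```

```bash
python3 - <<'E'
from h import *
np.set_printoptions(precision=2,suppress=True)
f=bot.grab_frame("wrist");t=bot.grab_frame("top")
def S(p,y):
    c,s=np.cos(np.radians(y)),np.sin(np.radians(y));return dict(tool_pos=np.array(p),tcp_rot=np.array([[0,c,s],[0,s,-c],[-1,0,0]]))
P4=pose(f,S((409.23,-288.99,176.47),-21.3));P5=pose(f,S((476.5,-311.0,54.9),13.3))
PV=np.array([478.6,-211.5,56]);ex=np.array([.896,-.444,0]);ey=np.array([.444,.896,0])
X,e=tri(ray(f,P4,(480,80)),ray(f,P5,(540,165)))
for n,Y in(("tri45",X),("w4",onz(f,P4,(480,80),56)),("w5",onz(f,P5,(540,165),56))):
    v=Y-PV;print(n,Y,e,"fx",v@ex,"fy",v@ey,"stop deg",90+np.degrees(np.arctan2(v@ey-6,v@ex)))
E
```

```text
tri45 [ 526.74 -235.78   54.25] [np.float64(0.2830836417972229), np.float64(0.2830836417971984)] fx 53.91029400694585 fy -0.3807182938711822 stop deg 83.24998478426915
w4 [ 526.22 -235.89   56.  ] [np.float64(0.2830836417972229), np.float64(0.2830836417971984)] fx 53.49548393192098 fy -0.7116953007688784 stop deg 82.84887438554895
w5 [ 525.63 -235.5    56.  ] [np.float64(0.2830836417972229), np.float64(0.2830836417971984)] fx 52.79217930013334 fy -0.6212678611061379 stop deg 82.85121315314203
```

Request:
jog_arm(rows=[[[0,0,0.015,0.0049,0.0018,0,0],[0,0,0.029,0.0097,0.0039,0,0],[0,0,0.042,0.0145,0.006,0,0],[0,0,0.055,0.0192,0.0083,0,0],[0,0,0.062,0.0216,0.0094,0,0]]])

```text
clock: 11.2
tool_pos: [523.4, -300.6, 55.9]
tcp_rot: [[-0.0, 0.763, 0.646], [-0.0, 0.646, -0.763], [-1.0, -0.0, 0.0]]
contact_force: [-2.2, -6.3, -2.3]
finger_gap: -0.2
```

```bash
python3 plan.py 23.5 0.6 12
```

```text
t 11.2 r 96.91962625797056 lever world -49.658495083045636 phi deg 66.74150491695437 yaw 40.26482887306132 push force 5.726927998582895 radial 3.339222305806307 Fz -2.345890785986944
1 az 0.008 x 0.0025 y 0.0010 z 0.0004
2 az 0.014 x 0.0048 y 0.0022 z 0.0004
3 az 0.021 x 0.0071 y 0.0035 z 0.0004
4 az 0.028 x 0.0094 y 0.0047 z 0.0004
5 az 0.034 x 0.0116 y 0.0060 z 0.0004
6 az 0.041 x 0.0139 y 0.0073 z 0.0004
7 az 0.048 x 0.0162 y 0.0087 z 0.0004
8 az 0.054 x 0.0184 y 0.0100 z 0.0004
9 az 0.061 x 0.0206 y 0.0114 z 0.0004
10 az 0.068 x 0.0228 y 0.0128 z 0.0004
11 az 0.074 x 0.0250 y 0.0142 z 0.0004
12 az 0.081 x 0.0272 y 0.0157 z 0.0004
```

The camera estimates put the stop at about 83°. Advance to about 73°, then feel forward in small steps.

Request:
jog_arm(rows=[[[0,0,0.014,0.0048,0.0022,0,0],[0,0,0.028,0.0094,0.0047,0,0],[0,0,0.041,0.0139,0.0073,0,0],[0,0,0.054,0.0184,0.01,0,0],[0,0,0.068,0.0228,0.0128,0,0]]])

```text
clock: 11.7
tool_pos: [532.6, -295.7, 55.9]
tcp_rot: [[0.0, 0.69, 0.724], [-0.001, 0.724, -0.69], [-1.0, -0.0, 0.0]]
contact_force: [-2.9, -5.9, -2.0]
finger_gap: 0.2
```

```bash
python3 plan.py 23.5 0.6 6
```

```text
t 11.7 r 97.23690195780983 lever world -43.70983138443834 phi deg 72.69016861556167 yaw 46.38405053690173 push force 6.2767311590078 radial 2.0402091720101683 Fz -2.0479222022234285
1 az 0.006 x 0.0018 y 0.0018 z 0.0003
2 az 0.012 x 0.0039 y 0.0033 z 0.0003
3 az 0.019 x 0.0061 y 0.0047 z 0.0003
4 az 0.026 x 0.0082 y 0.0062 z 0.0003
5 az 0.032 x 0.0104 y 0.0077 z 0.0003
6 az 0.039 x 0.0125 y 0.0093 z 0.0003
```

Request:
jog_arm(rows=[[[0,0,0.006,0.0021,0.0016,0,0],[0,0,0.012,0.0041,0.0032,0,0],[0,0,0.019,0.0061,0.0047,0,0],[0,0,0.019,0.0061,0.0047,0,0]]])

```text
clock: 12.1
tool_pos: [535.3, -293.8, 55.9]
tcp_rot: [[0.0, 0.668, 0.744], [-0.001, 0.744, -0.668], [-1.0, -0.0, 0.001]]
contact_force: [0.2, -5.5, -1.6]
finger_gap: 0.4
```

Request:
jog_arm(rows=[[[0,0,0.007,0.0021,0.0016,0,0],[0,0,0.013,0.0041,0.0033,0,0],[0,0,0.013,0.0041,0.0033,0,0]]])

```text
clock: 12.4
tool_pos: [536.9, -292.5, 56.0]
tcp_rot: [[0.0, 0.653, 0.757], [-0.001, 0.757, -0.653], [-1.0, -0.0, 0.001]]
contact_force: [-0.8, -5.1, -0.5]
finger_gap: -0.1
```

```bash
python3 plan.py 23.5 0.6 6
```

```text
t 12.4 r 97.02325288305596 lever world -40.641287702965116 phi deg 75.75871229703489 yaw 49.23687916486123 push force 4.325288366767433 radial 2.718481849731735 Fz -0.48858661603116504
1 az 0.008 x 0.0021 y 0.0016 z 0.0001
2 az 0.015 x 0.0042 y 0.0031 z 0.0001
3 az 0.021 x 0.0062 y 0.0047 z 0.0001
4 az 0.028 x 0.0083 y 0.0063 z 0.0001
5 az 0.035 x 0.0104 y 0.0079 z 0.0001
6 az 0.041 x 0.0124 y 0.0096 z 0.0001
```

Request:
jog_arm(rows=[[[0,0,0.008,0.0021,0.0016,0,0],[0,0,0.015,0.0042,0.0032,0,0],[0,0,0.021,0.0062,0.0048,0,0],[0,0,0.021,0.0062,0.0048,0,0]]])

```text
clock: 12.8
tool_pos: [539.4, -290.8, 56.0]
tcp_rot: [[0.001, 0.628, 0.779], [-0.001, 0.779, -0.628], [-1.0, -0.0, 0.001]]
contact_force: [-0.9, -7.0, -0.8]
finger_gap: 0.3
```

Request:
jog_arm(rows=[[[0,0,0.007,0.002,0.0017,0,0],[0,0,0.013,0.004,0.0034,0,0],[0,0,0.013,0.004,0.0034,0,0]]])

```text
clock: 13.1
tool_pos: [541.0, -289.6, 56.0]
tcp_rot: [[0.001, 0.612, 0.791], [-0.001, 0.791, -0.612], [-1.0, -0.001, 0.001]]
contact_force: [-0.7, -8.4, -1.7]
finger_gap: 0.1
```

```bash
python3 plan.py 23.5 0.6 6
```

```text
t 13.1 r 97.1280546566319 lever world -37.75813037940645 phi deg 78.64186962059355 yaw 52.29701710955717 push force 7.036789858704187 radial 4.5723586166387 Fz -1.6843837686416643
1 az 0.006 x 0.0018 y 0.0018 z 0.0001
2 az 0.013 x 0.0038 y 0.0035 z 0.0001
3 az 0.019 x 0.0058 y 0.0052 z 0.0001
4 az 0.026 x 0.0078 y 0.0069 z 0.0001
5 az 0.033 x 0.0097 y 0.0086 z 0.0001
6 az 0.039 x 0.0117 y 0.0104 z 0.0001
```

Request:
jog_arm(rows=[[[0,0,0.006,0.0019,0.0017,0,0],[0,0,0.01,0.0029,0.0026,0,0],[0,0,0.01,0.0029,0.0026,0,0]]])

```text
clock: 13.4
tool_pos: [542.1, -288.8, 56.0]
tcp_rot: [[0.0, 0.599, 0.801], [-0.002, 0.801, -0.599], [-1.0, -0.001, 0.001]]
contact_force: [-2.3, -10.2, -2.3]
finger_gap: -0.1
```

Request:
jog_arm(rows=[[[0,0,0.007,0.0019,0.0017,0,0],[0,0,0.01,0.0029,0.0026,0,0],[0,0,0.01,0.0029,0.0026,0,0]]])

```text
clock: 13.7
tool_pos: [543.0, -288.2, 56.0]
tcp_rot: [[0.0, 0.587, 0.81], [-0.002, 0.81, -0.587], [-1.0, -0.002, 0.001]]
contact_force: [-6.1, -14.4, -2.3]
finger_gap: 0.4
```

Force rising (8 → 10 → 16 N), so the stop is being met. Smaller steps.

Request:
jog_arm(rows=[[[0,0,0.004,0.0009,0.0009,0,0],[0,0,0.004,0.0009,0.0009,0,0]]])

```text
clock: 13.9
tool_pos: [543.2, -288.0, 56.0]
tcp_rot: [[0.0, 0.581, 0.814], [-0.002, 0.814, -0.581], [-1.0, -0.002, 0.001]]
contact_force: [-5.8, -15.2, -2.1]
finger_gap: -0.3
```

Request:
jog_arm(rows=[[[0,0,0.004,0.0009,0.0009,0,0],[0,0,0.004,0.0009,0.0009,0,0]]])

```text
clock: 14.1
tool_pos: [543.6, -287.8, 56.0]
tcp_rot: [[-0.0, 0.576, 0.817], [-0.002, 0.817, -0.576], [-1.0, -0.002, 0.001]]
contact_force: [-6.5, -17.4, -1.7]
finger_gap: 0.2
```

```bash
python3 plan.py 23.5 0.3 2
```

```text
t 14.1 r 97.4106850781908 lever world -36.025596841944505 phi deg 80.3744031580555 yaw 54.806072622637174 push force 17.88164215971654 radial 4.951710173356809 Fz -1.6661525390093002
1 az -0.006 x 0.0002 y 0.0015 z -0.0000
2 az -0.003 x 0.0012 y 0.0023 z -0.0000
```

Request:
jog_arm(rows=[[[0,0,0,0.0008,0.001,0,0],[0,0,0,0.0015,0.002,0,0],[0,0,0,0.0015,0.002,0,0]]])

```text
clock: 14.4
tool_pos: [544.0, -287.3, 56.0]
tcp_rot: [[-0.0, 0.577, 0.817], [-0.003, 0.817, -0.577], [-1.0, -0.002, 0.001]]
contact_force: [-9.2, -22.0, -3.2]
finger_gap: 0.0
```

```bash
python3 plan.py 23.5 0.3 1; python3 - <<'E'
from h import *
f=bot.grab_frame("wrist");cv2.imwrite("pics/w6.png",f["img"][:,:,::-1])
E
```

```text
t 14.4 r 97.31073484049031 lever world -35.65193995219455 phi deg 80.74806004780545 yaw 54.792114647147535 push force 23.23924216711316 radial 5.2909734779392315 Fz -3.2055977383734082
1 az -0.002 x 0.0004 y 0.0013 z -0.0000
```

View pics/w6.png

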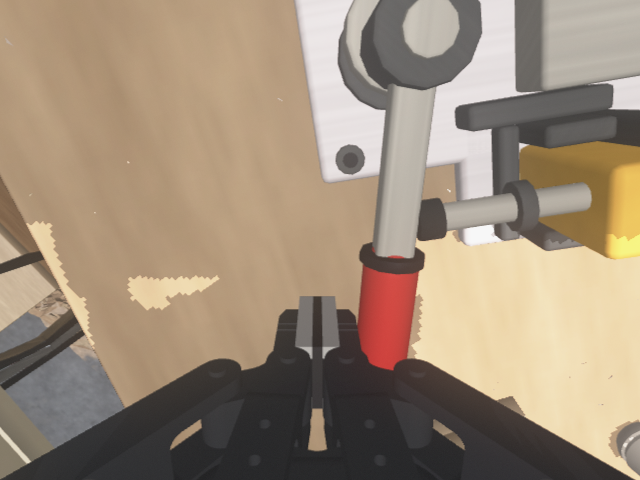

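The wrist view shows the bar against the rubber tip at (420,218), with 23 N at the grip, so it is home. Back off and rise.

Request:
jog_arm(rows=[[[0,0,0,-0.01,-0.014,0,0],[0,0,0,-0.025,-0.035,0,0],[0,0,0,-0.035,-0.05,0,0],[0,0,0,-0.035,-0.05,0.05,0],[0,0,0,-0.035,-0.05,0.15,0],[0,0,0,-0.035,-0.05,0.25,0],[0,0,0,-0.035,-0.05,0.35,0],[0,0,0,-0.035,-0.05,0.35,0],[0,0,0,-0.035,-0.05,0.35,0]]])

```text
clock: 15.35
tool_pos: [530.5, -305.4, 196.6]
tcp_rot: [[0.001, 0.576, 0.817], [-0.001, 0.817, -0.576], [-1.0, 0.0, 0.002]]
contact_force: [0.6, -0.3, -0.5]
finger_gap: -0.1
```

```bash
python3 - <<'E'
from h import *
s=bot.sense();print(s["clock"],s["tool_pos"],s["contact_force"])
f=bot.grab_frame("wrist");t=bot.grab_frame("scene")["img"][190:360,230:420]
t=cv2.resize(t,(537,480),interpolation=cv2.INTER_CUBIC)
o=np.hstack([f["img"],t]);o=cv2.resize(o,None,fx=.67,fy=.67,interpolation=cv2.INTER_AREA);cv2.imwrite("pics/w7.png",o[:,:,::-1])
E
```

```text
15.35 [ 530.53744205 -305.40382804  196.57714412] [ 0.6385613  -0.26975438 -0.46196427]
```

View pics/w7.png

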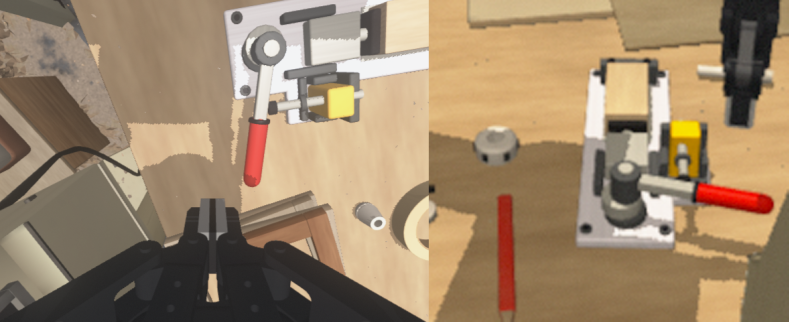

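The left picture shows the lever still against the screw tip at (270,107) with the yellow block in place. The right one shows the blank flat against the fence, with the nut and pencil untouched. Handing in.

```bash
python3 -c "
from rig import bot
print(bot.job_done())"
```

```text
the job is handed in; nothing more can be done
None
```

The blank is laid flat in the middle of the bed, lengthwise, and clamped, and the lever is home against its stop screw. I handed the job in at about 15.5 s of the 64 s allowed.

- **Placing:** I gripped the blank across its width and lowered it until it touched the bed at 17 N. After release it lay centred, clear of the fence by about 6 mm and free of the jaw.
- **Locking:** I pushed the grip round its arc with shut fingers at 4–7 N. Near the end I went in steps of about 3 mm down to 0.5 mm. The force rose from 8 N to 23 N at about 81–83°, so I stopped there.
- **Last checks:** After backing off, the tool read under 1 N of contact force. The pictures showed the bar still against the rubber tip, the blank against the fence and the stop block in its pocket. The nut and pencil showed no sign of having been moved. I did not measure the cutter again, but nothing went near it.
- **Disagreements:** These were all small.
    - My arc estimate put the stop about 2° short of the camera's 83°.
    - Height readings were 28–32 mm for the top of the blank and 58–61 mm for the grip, against 32 and 56 mm in the text.
    - The lever started about 5° from the fixture's −y.

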